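# Battery pack into the flap-topped charging box

### The arm

A 6-joint arm with a two-finger parallel gripper is mounted at the origin on the work surface. World frame = base frame: x ahead of the robot, y to its left, z up, the work surface at z = 0. Lengths are in m, angles in degrees, forces in N, time in s.
With the tool pointing down it reaches from about 0.4 to 0.825 m from the base axis. Payload 7 kg.
Tool frame: the origin (TCP) lies at the very end of the fingers, on their centre line; the grasp point (between the pads) lies 19 mm behind it; z points along the fingers, y is the direction in which the jaws open and shut (so a half turn about z gives the same grasp; the last joint's range is limited). The gripper opens to 88 mm and grips with 3 to 60 N. Pads are 19 mm wide; open, the fingers measure 130 mm over their backs; the gripper's body (78 mm by 193 mm) begins 47 mm behind the grasp point.
Start: joints at [88.069, 20.546, 0.682, 0, -70.136, -16.507], TCP at [0.213, 0.64, 0.227] pointing down, gripper open.
Joint ranges: [-176.03, 176.03], [-82.01, 121.73], [-58.28, 71.71], [-173.87, 95.51], [-174.79, -0.11], [-173.66, 173.66]. Speed limits (degrees/s): [136.94, 136.94, 172.46, 180, 180, 180].

### API

Orientations are given as a 3x3 rotation matrix whose columns are the frame's x, y, z axes.
In Python, from cell import r, cams, job gives the robot as it stands. The module is installed in compiled form; this text tells all that it offers.
- The arm moves only by the tool send_rows, never from a script. Its argument "deltas" is a list of rows, each a list of 4 numbers: the shift along the world's x, y, z in units of 25 mm (1.0 is 25 mm), then the turn about the world's z in degrees. In form: [[x, y, z, twist], ...]. A call has 1 to 5 rows; each row is the pose to reach, as a shift and turn from the pose commanded when the call began; what a row does not reach only later rows make up. A row lasts 1/12 s, in which the tool goes at most 41.7 mm and 7.16 degrees, less where a joint would pass 70% of its speed; a pose out of reach is approached as far as the arm can. A call with a gripper value outside its range is refused whole. "gripper" is the closure, from 0 (fully open) to 1 (shut), set as the call begins (left out, the last holds). The fingers move at their own pace and stop on an object; "newtons" is the grip in N (left out, the last holds). Time passes only in rows, so rows that repeat a pose let the fingers close. It gives the time, the measured TCP pose, the force and the opening at its end, in the units of the state.
- r.get_obs(): the state, without advancing time (a new reading comes with each control period).
- cams.snapshot(name): name is "scene" or "top" or "wrist"; returns a dict with "img" (420x560x3 uint8, blue, green, red), "depth" (420x560 float32, m along the optical axis (not along the pixel's ray), 0 where there is no reading), "mtx" (3x3 intrinsics, pixels), "world_to_cam" (4x4, takes a point from world to camera coordinates). Camera axes: x right, y up, looking along -z (the intrinsics and any distortion apply to the point x, -y, -z); pixel columns grow to the right and rows downward; lengths in m; the calibration is good to about 2 mm. A picture is of the moment at which its call begins.
- job.finish_job(): hands the job in, once; it reports no verdict.
The state is a dict: "time": time; "qpos": joint angles; "dq": joint speeds; "joint_torque": joint torques, N m; "position": TCP position; "tool_rot": TCP orientation; "force": force on the tool from outside, world axes, zero at the start; "wrist_torque": the same for the moment, N m; "gripper_width": finger opening in m.
Only numpy, scipy, OpenCV 4.12 (cv2) and the standard library are available. Lean on these libraries where they do the work, as an engineer would, in place of code of your own. Each camera call takes 0.05 s, during which the arm holds its last target.

### The job

Put the battery pack on charge: pick it up and, keeping it upright, push it down past the spring flap in the top of the charging box, then feel gently along the floor inside for the pocket, whose exact place is hidden, and lower the pack into it until it is fully home. Keep the flap held open until the pack is home, then let go and come out so that the flap swings fully shut over it. Never drop the pack or press harder than about 20 N, and leave the other things on the bench where they are.

Things in the scene. Friction and masses are not known exactly. Their poses are not given: they have to be found in the camera images.
- pack_mid (a point): Centre (half-way up) of the battery pack: a plain grey upright hard case with a thin black band and two small brass contacts on its top end, 14 (its x) x 30 (its y) x 75 mm tall, about 0.1 kg, standing loose on its end on the bench. z is its long axis, up. Either end-for-end turn about z fits the pocket.
- charger: Charging box, fixed: grey sheet metal, 52 (its x) x 172 (its y) x 128 mm high. Origin: centre of its underside; z up, x towards the hinge side, y along its length. Open top, x -20 to +20 and y -80 to +80 mm, covered by the flap but for a 6 mm gap at -x. Inside, a black floor at z = 34 mm, pocket and all on springs: it sinks 1 mm per 3 N, at most 7 mm. The fingers reach in beside the pack along the box's y.
- pocket_line (a point): Point on the box's inner floor at box x = -5, y = 0, z = 34 mm; axes as the box. The one pocket is centred on the box-y line through it, anywhere from -14 to +14 mm (not measured, mostly hidden by the flap). Pocket: 18.5 (x) x 32.5 (y) mm, 16 mm deep, square to the box, rim chamfered 2 mm. A pack that is home has its top 35 mm below the box's rim; if it stands on the floor the flap cannot shut.
- flap_hinge (a point): Middle of the flap's hinge line: box x = +20, y = 0, z = 125 mm, line along the box's y. The flap, plain aluminium, is 156 mm long and reaches 34 mm from it towards box -x; along its free edge runs a free-turning white roller, 8 mm thick, so that it rolls on what it leans on.
- flap (a joint): The flap's angle in rad: 0 shut (level), growing as its free edge swings down into the box, stop at 1.45. A spring shuts it: 0.05 N m when shut, 0.05 N m more per rad (1.5 N at the edge to start it; a side push of 3 to 4 N on what holds it open). A pack lowered over the pocket line pushes it to about 1.0 rad.
- wheel: Bystander: a small model-car wheel with black tyre, lying flat, 62 mm across, 26 mm high. Origin at the centre of its underside.
- spray: Bystander: a spray can, 52 mm across, 130 mm tall, standing. Origin at the centre of its underside.
- damper: Bystander: a small aluminium damper with rod, lying along its x, about 100 mm long, 18 mm thick. Origin under its middle.
- driver: Bystander: a screwdriver lying along its x, 160 mm long. Origin under its middle.
Mind the look-alikes: they are no part of the job. Leave any green look-alike of the charger alone.

How it is judged:
By the outcome, as a careful person would: the job done as asked, in the order asked, and still so for the second after the job is handed in, with the robot touching nothing.
It also fails if it takes over 54 s, if anything falls off the work surface, if the arm or the gripper's body presses on something with over 40 N, if the wrist force passes 120 N, or if a joint passes its speed limit or range.

## Working session

There is one attempt and no reset: what is moved stays moved. The work goes in short steps, Python scripts to look and compute and a tool call to move; the robot and the scene stay as the last step left them, time stands still between calls to the robot, and variables do not carry over. Pictures are saved under pics/ and viewed, and the job is handed in when it is done.

Besides the shell and the picture viewer there is one more tool, called after "Call:" by a JSON object that holds its "op" and its "data". send_rows: Moves the arm, as the interface text tells. Its arguments: {"type":"object","properties":{"deltas":{"type":"array","items":{"type":"array","items":{"type":"number"}}},"gripper":{"type":"number"},"newtons":{"type":"number"}},"required":["deltas"]}

```bash
mkdir -p pics; cat > h.py <<'E'
import numpy as np, cv2
from cell import r,cams,job
def snap(n,f):
    s=cams.snapshot(n); cv2.imwrite('pics/'+f+'.png',s['img']); np.savez('pics/'+f+'.npz',**s); return s
def load(f): return dict(np.load('pics/'+f+'.npz'))
def pts(s):
    d=s['depth'];K=s['mtx'];h,w=d.shape
    u,v=np.meshgrid(np.arange(w),np.arange(h))
    c=np.stack([(u-K[0,2])/K[0,0]*d,-(v-K[1,2])/K[1,1]*d,-d,np.ones_like(d)],-1)
    return (c@np.linalg.inv(s['world_to_cam']).T)[...,:3]
def ray(s,u,v,z):
    K=s['mtx'];M=np.linalg.inv(s['world_to_cam'])
    d=M[:3,:3]@np.array([(u-K[0,2])/K[0,0],-(v-K[1,2])/K[1,1],-1]);o=M[:3,3]
    return o+d*(z-o[2])/d[2]
def proj(s,p):
    c=s['world_to_cam']@np.append(p,1);K=s['mtx']
    return K[0,2]+K[0,0]*c[0]/-c[2],K[1,2]+K[1,1]*-c[1]/-c[2]
E
python3 - <<'E'
from h import *
for n in ['scene','top','wrist']:
    s=snap(n,n+'0'); print(n,s['mtx'].round(1).tolist(),np.linalg.inv(s['world_to_cam'])[:3,3].round(3))
o=r.get_obs();print(o['time'],o['position'],o['tool_rot'],o['force'],o['gripper_width'])
E
```

```text
scene [[520.5, 0.0, 279.2], [0.0, 520.5, 211.9], [0.0, 0.0, 1.0]] [1.178 0.03  0.888]
top [[508.7, 0.0, 272.7], [0.0, 508.7, 211.2], [0.0, 0.0, 1.0]] [0.382 0.022 1.128]
wrist [[336.7, 0.0, 277.1], [0.0, 336.7, 209.9], [0.0, 0.0, 1.0]] [0.278 0.619 0.384]
0.15 [0.21337362 0.64000467 0.22585236] [[ 9.48646360e-01 -3.16338433e-01 -2.82327151e-04]
 [-3.16338539e-01 -9.48645600e-01 -1.20600690e-03]
 [ 1.13677924e-04  1.23338501e-03 -9.99999233e-01]] [0.03195645 0.14676922 1.05142005] 0.08727707814170703
```

View pics/scene0.png

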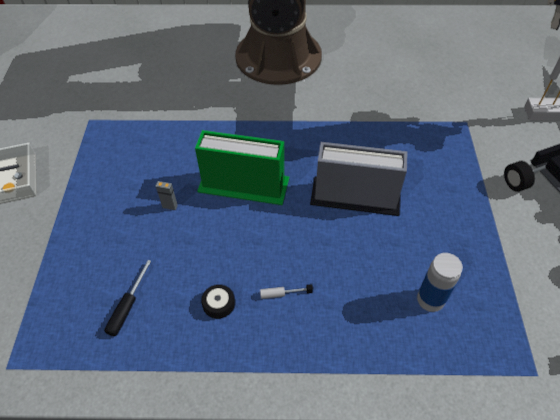

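View pics/top0.png

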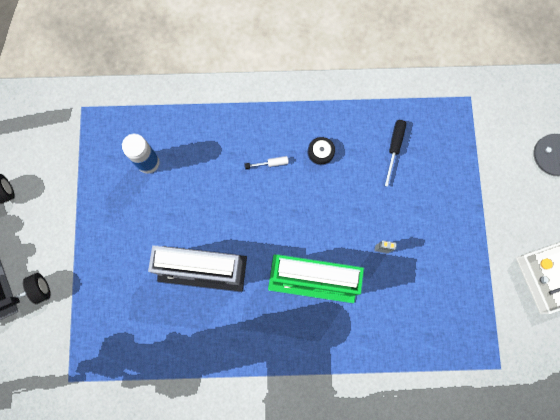

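View pics/wrist0.png

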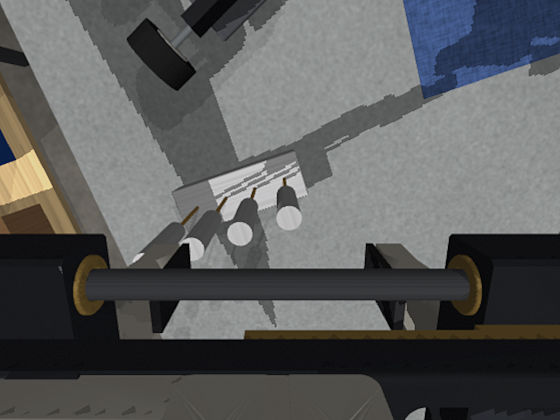

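The scene view shows the grey box at (360,175), the green look-alike at (242,165) and the pack at (166,195). In the top view the box is at (197,265) and the pack at (388,246). Next I'll zoom in and measure.

```bash
python3 - <<'E'
from h import *
t=load('top0');s=load('scene0')
def crop(a,x0,y0,x1,y1,k): return cv2.resize(a['img'][y0:y1,x0:x1],None,fx=k,fy=k,interpolation=cv2.INTER_NEAREST)
a=crop(t,140,235,260,300,6); cv2.imwrite('pics/c1.png',a)
a=crop(s,300,135,420,220,6); cv2.imwrite('pics/c2.png',a)
a=np.hstack([crop(t,360,225,425,275,6),crop(s,145,170,205,220,6)]); cv2.imwrite('pics/c3.png',a)
P=pts(t)
z=P[...,2]
for n,(x0,y0,x1,y1) in dict(box=(140,235,260,300),pack=(360,225,425,275)).items():
    q=P[y0:y1,x0:x1].reshape(-1,3); 
    for lo,hi in [(.03,.06),(.06,.072),(.072,.08),(.1,.115),(.115,.124),(.124,.132),(.132,.15)]:
        m=q[(q[:,2]>lo)&(q[:,2]<hi)]
        if len(m)>5: print(n,lo,len(m),m.mean(0).round(4),cv2.minAreaRect((m[:,:2]*1000).astype(np.float32)))
E
```

```text
box 0.03 254 [0.4686 0.1684 0.0376] ((470.8182067871094, 176.42605590820312), (173.16162109375, 46.535980224609375), 87.62264251708984)
box 0.06 45 [0.4622 0.1665 0.0654] ((464.39642333984375, 174.80963134765625), (48.94160079956055, 176.67115783691406), 3.9354045391082764)
box 0.072 27 [0.4627 0.1634 0.0759] ((462.6797790527344, 173.5650634765625), (40.14118576049805, 169.09259033203125), 1.5548391342163086)
box 0.1 51 [0.4621 0.1639 0.1075] ((462.9833984375, 171.38973999023438), (48.43010711669922, 172.1175537109375), 5.067626953125)
box 0.115 109 [0.4806 0.1814 0.1215] ((480.3150329589844, 174.49118041992188), (167.2142791748047, 49.45460891723633), 81.69113159179688)
box 0.124 1946 [0.484  0.1767 0.1277] ((482.2137756347656, 177.0391845703125), (172.6183624267578, 52.32746887207031), 81.63761901855469)
box 0.132 45 [0.4761 0.1729 0.133 ] ((480.99432373046875, 176.4508819580078), (169.97828674316406, 49.89714050292969), 82.00733947753906)
pack 0.03 46 [ 0.5112 -0.215   0.0444] ((509.1840515136719, -217.37416076660156), (31.488693237304688, 12.352546691894531), 52.3167610168457)
pack 0.06 29 [ 0.5115 -0.2154  0.0673] ((512.2494506835938, -221.18724060058594), (31.196439743041992, 13.334294319152832), 72.59949493408203)
pack 0.072 92 [ 0.5138 -0.2216  0.0755] ((513.9071044921875, -220.9808807373047), (29.431699752807617, 14.405011177062988), 78.80017852783203)
pack 0.124 19 [ 0.4576 -0.1522  0.1286] ((457.55010986328125, -152.708984375), (6.138851642608643, 12.57343578338623), 81.98030090332031)
```

View pics/c1.png

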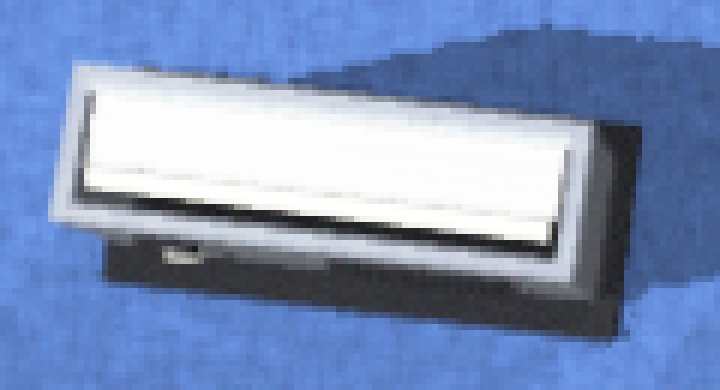

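View pics/c2.png

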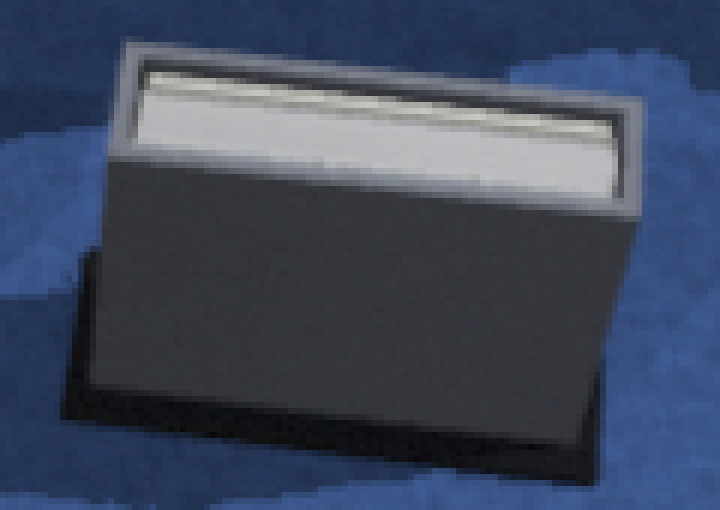

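View pics/c3.png

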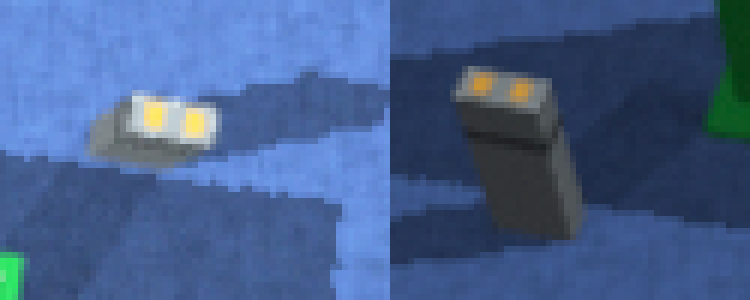

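```bash
python3 - <<'E'
from h import *
t=load('top0');P=pts(t)
hsv=cv2.cvtColor(t['img'],cv2.COLOR_BGR2HSV)
q=P[235:310,262:372].reshape(-1,3); m=q[q[:,2]>.122]
rc=cv2.minAreaRect((m[:,:2]*1000).astype(np.float32));print(rc,cv2.boxPoints(rc).round(0).tolist(),np.percentile(m[:,2],[50,95,100]))
# contacts (orange) in top & scene
for n,roi in (('top0',(360,225,425,275)),('scene0',(145,170,205,220))):
    s=load(n);x0,y0,x1,y1=roi
    h=cv2.cvtColor(s['img'],cv2.COLOR_BGR2HSV)[y0:y1,x0:x1]
    mk=((h[...,0]>12)&(h[...,0]<35)&(h[...,1]>90)&(h[...,2]>120)).astype(np.uint8)
    k,l,st,c=cv2.connectedComponentsWithStats(mk)
    for i in range(1,k):
        if st[i,4]>3: print(n,st[i,4],c[i]+[x0,y0],ray(s,*(c[i]+[x0,y0]),.075).round(4))
# box rim silhouettes by ray: top corners from crop c1 (px)
s=t
for u,v in [(76,64),(597,122),(572,282),(50,218)]:
    print(ray(s,140+u/6-.5,235+v/6-.5,.128).round(4))
for nm,roi in dict(spray=(110,120,170,185),wheel=(300,130,345,170)).items():
    x0,y0,x1,y1=roi;q=P[y0:y1,x0:x1].reshape(-1,3);m=q[q[:,2]>.02];print(nm,m.min(0),m.max(0))
E
```

```text
((424.11798095703125, -62.016990661621094), (172.3165283203125, 111.96754455566406), 79.7916259765625) [[354.0, -137.0], [464.0, -157.0], [494.0, 13.0], [384.0, 33.0]] [0.12813141 0.13194096 1.12783987]
top0 9 [385. 244.] [ 0.5159 -0.2148  0.075 ]
top0 9 [392. 245.] [ 0.5134 -0.2292  0.075 ]
scene0 9 [159.88888889 183.66666667] [ 0.5113 -0.2284  0.075 ]
scene0 10 [166.3 184.8] [ 0.5141 -0.215   0.075 ]
[0.5207 0.2576 0.128 ]
[0.4964 0.0862 0.128 ]
[0.4445 0.0952 0.128 ]
[0.4703 0.2653 0.128 ]
spray [0.38243622 0.02240439 0.02052048] [0.75293456 0.3231464  1.12783987]
wheel [ 0.38243622 -0.12713449  0.02019427] [0.77269472 0.02240439 1.12783987]
```

The box is centred at about (0.482, 0.177) with its y-axis at 81.6°, and its hinge is on the far (+x) side. The pack is at about (0.514, -0.222) with its y-axis at about 79.3°. A low grasp clears the green box by about 20 mm.

Call:
{"op": "send_rows", "data": {"deltas": [[0.9, -1.3, 0, 0], [1.8, -2.6, 0, 0], [2.7, -3.9, 0, 0], [3.6, -5.2, 0, 0], [4.5, -6.5, 0, 0]], "gripper": 0}}

```text
time: 0.57
position: [0.3265, 0.4761, 0.2263]
tool_rot: [[0.949, -0.316, -0.0], [-0.316, -0.949, -0.0], [-0.0, 0.0, -1.0]]
force: [0.5, -0.5, -0.1]
gripper_width: 0.0877
```

Call:
{"op": "send_rows", "data": {"deltas": [[0.9, -1.3, 0, 0], [1.8, -2.6, 0, 0], [2.7, -3.9, 0, 2], [3.5, -5.2, 0, 4], [4.2, -6.6, 0, 6]]}}

```text
time: 0.98
position: [0.4318, 0.3112, 0.2264]
tool_rot: [[0.977, -0.214, 0.0], [-0.214, -0.977, -0.0], [0.0, 0.0, -1.0]]
force: [0.2, -0.7, 0.2]
gripper_width: 0.0875
```

Call:
{"op": "send_rows", "data": {"deltas": [[0.5, -1.5, 0, 0], [1, -3, 0, 0], [1.4, -4.5, 0, 0], [1.7, -6, 0, 1], [1.9, -7.6, 0, 2]]}}

```text
time: 1.4
position: [0.4787, 0.1211, 0.2265]
tool_rot: [[0.984, -0.18, 0.0], [-0.18, -0.984, -0.0], [0.0, 0.0, -1.0]]
force: [1.3, 0.7, 0.5]
gripper_width: 0.0875
```

Call:
{"op": "send_rows", "data": {"deltas": [[0.2, -1.6, 0, 0], [0.4, -3.2, 0, 0], [0.6, -4.8, 0, 0], [0.8, -6.4, 0, 0], [0.8, -8, 0, 0]]}}

```text
time: 1.82
position: [0.4987, -0.0791, 0.2266]
tool_rot: [[0.983, -0.181, 0.0], [-0.181, -0.983, -0.0], [0.0, -0.0, -1.0]]
force: [2.0, 0.1, 0.6]
gripper_width: 0.0876
```

Call:
{"op": "send_rows", "data": {"deltas": [[0.2, -1.6, 0, 0], [0.4, -3.2, 0, 0], [0.5, -4.8, 0, 0], [0.6, -5.7, 0, 0], [0.6, -5.7, 0, 0]]}}

```text
time: 2.23
position: [0.5132, -0.2235, 0.2258]
tool_rot: [[0.983, -0.185, -0.001], [-0.185, -0.983, -0.0], [-0.001, 0.001, -1.0]]
force: [0.0, 0.4, 0.2]
gripper_width: 0.0881
```

```bash
python3 - <<'E'
from h import *
o=r.get_obs();print(o['position'],o['tool_rot'][:,1],o['force'])
s=snap('wrist','w1');t=snap('top','t1')
p=np.array([.5137,-.2218,.075]);print(proj(s,p))
E
```

```text
[ 0.51319542 -0.22347017  0.22577098] [-1.84909467e-01 -9.82755279e-01  7.42578098e-04] [0.02929645 0.41740543 0.22285358]
(np.float64(275.2562347807401), np.float64(195.6377738900182))
```

View pics/w1.png

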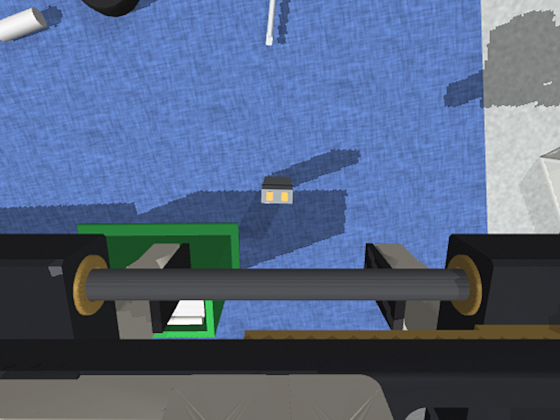

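View pics/t1.png

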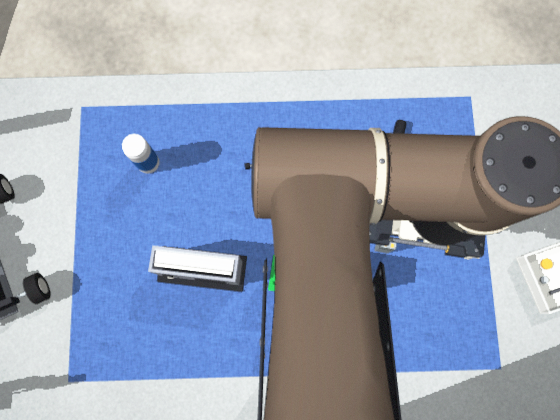

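The wrist view shows the pack top at about (277,196), with its contacts level with the image rows. That means the yaw is aligned with the jaws. The green box is at lower left (80-240, 225-335).

```bash
python3 - <<'E'
from h import *
s=load('w1')
h=cv2.cvtColor(s['img'],cv2.COLOR_BGR2HSV)[170:215,245:310]
mk=((h[...,0]>12)&(h[...,0]<35)&(h[...,1]>80)&(h[...,2]>120)).astype(np.uint8)
k,l,st,c=cv2.connectedComponentsWithStats(mk)
q=[ray(s,*(c[i]+[245,170]),.075) for i in range(1,k) if st[i,4]>8];print(q,[st[i,4] for i in range(1,k)])
a=(q[0]+q[1])/2;d=q[0]-q[1];print(a,np.degrees(np.arctan2(d[1],d[0])))
P=pts(s);z=P[170:215,245:310].reshape(-1,3);m=z[(z[:,2]>.07)&(z[:,2]<.08)];print(len(m),cv2.minAreaRect((m[:,:2]*1000).astype(np.float32)))
E
```

```text
[array([ 0.51436437, -0.21620028,  0.075     ]), array([ 0.51166505, -0.22992474,  0.075     ])] [np.int32(56), np.int32(58)]
[ 0.51301471 -0.22306251  0.075     ] 78.87312675262164
477 ((513.4563598632812, -223.75047302246094), (29.303739547729492, 14.205832481384277), 76.92833709716797)
```

Call:
{"op": "send_rows", "data": {"deltas": [[0, 0, -1.3, 0], [0, 0, -2.6, 0], [0, 0, -3.9, 0], [0, 0, -4.9, 0], [0, 0, -5.5, 0]]}}

```text
time: 2.75
position: [0.5118, -0.2181, 0.0862]
tool_rot: [[0.984, -0.18, -0.003], [-0.18, -0.984, 0.001], [-0.004, -0.0, -1.0]]
force: [-0.1, -0.9, -0.5]
gripper_width: 0.0875
```

Call:
{"op": "send_rows", "data": {"deltas": [[0, 0, -0.4, 0], [0, 0, -0.8, 0], [0, 0, -1.2, 0], [0, 0, -1.45, 0], [0, 0, -1.45, 0]]}}

```text
time: 3.17
position: [0.5131, -0.2194, 0.0519]
tool_rot: [[0.983, -0.181, -0.001], [-0.181, -0.983, 0.0], [-0.001, -0.0, -1.0]]
force: [-0.2, 0.7, -0.4]
gripper_width: 0.0876
```

Call:
{"op": "send_rows", "data": {"deltas": [[0, 0, 0, 0], [0, 0, 0, 0], [0, 0, 0, 0], [0, 0, 0, 0], [0, 0, 0, 0]], "gripper": 0.6, "newtons": 20}}

```text
time: 3.58
position: [0.5137, -0.2198, 0.0533]
tool_rot: [[0.983, -0.181, 0.001], [-0.181, -0.983, -0.0], [0.001, -0.0, -1.0]]
force: [0.6, 0.9, -0.2]
gripper_width: 0.0597
```

Call:
{"op": "send_rows", "data": {"deltas": [[0, -0.12, 0, 0], [0, -0.12, 0, 0], [0, -0.12, 0, 0], [0, -0.12, 0, 0], [0, -0.12, 0, 0]], "gripper": 1}}

```text
time: 4.0
position: [0.5135, -0.2227, 0.0528]
tool_rot: [[0.983, -0.181, -0.0], [-0.181, -0.983, 0.0], [-0.0, 0.0, -1.0]]
force: [-0.3, 0.6, 0.5]
gripper_width: 0.0301
```

Call:
{"op": "send_rows", "data": {"deltas": [[0, 0, 0, 0], [0, 0, 0, 0], [0, 0, 0, 0]]}}

```text
time: 4.25
position: [0.5135, -0.2227, 0.0528]
tool_rot: [[0.983, -0.181, -0.0], [-0.181, -0.983, -0.0], [-0.0, 0.0, -1.0]]
force: [0.2, -0.3, -0.1]
gripper_width: 0.0298
```

Call:
{"op": "send_rows", "data": {"deltas": [[0, 0, 0.5, 0], [0, 0, 1.5, 0], [0, 0, 2.8, 0], [0, 0, 4.1, 0], [0, 0, 5.4, 0]]}}

```text
time: 4.67
position: [0.5129, -0.2225, 0.1889]
tool_rot: [[0.983, -0.181, -0.001], [-0.181, -0.983, 0.0], [-0.001, -0.0, -1.0]]
force: [1.5, -0.2, -1.7]
gripper_width: 0.03
```

Call:
{"op": "send_rows", "data": {"deltas": [[0, 0, 1, 0], [0, 0, 1.6, 0], [0, 0, 1.6, 0]]}}

```text
time: 4.92
position: [0.5152, -0.2231, 0.2318]
tool_rot: [[0.984, -0.181, 0.006], [-0.181, -0.984, -0.001], [0.006, 0.0, -1.0]]
force: [1.0, 0.1, -0.7]
gripper_width: 0.0299
```

```bash
python3 - <<'E'
from h import *
o=r.get_obs();print(o['position'],o['gripper_width'],o['force'])
s=snap('scene','s2');snap('wrist','w2')
b=s['img'][130:260,100:250];cv2.imwrite('pics/s2c.png',cv2.resize(b,None,fx=4,fy=4))
E
```

```text
[ 0.51516239 -0.22307548  0.23184048] 0.029894993691545645 [ 0.95128208  0.07559684 -0.72746739]
```

View pics/s2c.png

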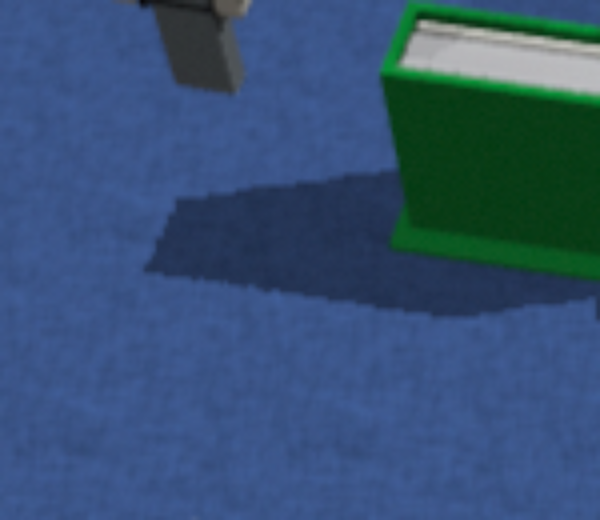

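View pics/w2.png

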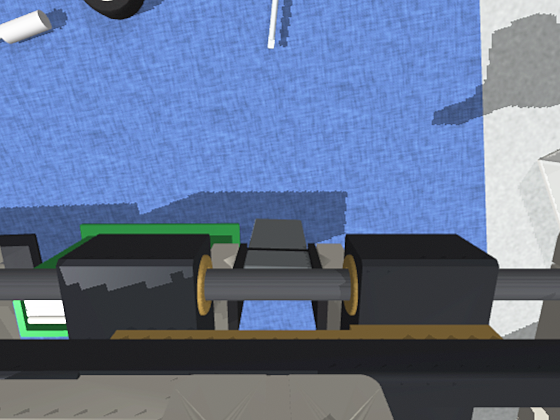

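Call:
{"op": "send_rows", "data": {"deltas": [[-0.2, 1, 0, 0], [-0.5, 2.6, 0, 0], [-0.8, 4.2, 0, 0], [-1.1, 5.8, 0, 1], [-1.4, 7.4, 0, 2]]}}

```text
time: 5.43
position: [0.4768, -0.0364, 0.2261]
tool_rot: [[0.989, -0.147, -0.003], [-0.147, -0.989, -0.0], [-0.003, 0.001, -1.0]]
force: [0.8, 0.4, -1.6]
gripper_width: 0.0301
```

Call:
{"op": "send_rows", "data": {"deltas": [[-0.4, 1.6, 0, 0], [-0.8, 3.2, 0, 0], [-1.2, 4.8, 0, 0], [-1.6, 6.4, 0, 0], [-2, 7.8, 0, 0]]}}

```text
time: 5.85
position: [0.4268, 0.159, 0.2264]
tool_rot: [[0.989, -0.146, -0.002], [-0.146, -0.989, -0.001], [-0.002, 0.001, -1.0]]
force: [0.7, 0.6, -0.4]
gripper_width: 0.0298
```

Call:
{"op": "send_rows", "data": {"deltas": [[-0.1, 0.7, 0, 0], [-0.2, 1.1, 0, 0], [-0.2, 1.1, 0, 0], [-0.2, 1.1, 0, 0], [-0.2, 1.1, 0, 0]]}}

```text
time: 6.27
position: [0.4233, 0.1838, 0.2271]
tool_rot: [[0.989, -0.147, -0.001], [-0.147, -0.989, -0.001], [-0.001, 0.001, -1.0]]
force: [-0.2, -0.9, -1.8]
gripper_width: 0.0301
```

```bash
python3 - <<'E'
from h import *
s=snap('wrist','w3')
o=r.get_obs();print(o['position'],o['tool_rot'],o['gripper_width'],o['force'])
b=np.array([.4822,.177]);y=np.array([.145,.989]);x=np.array([.989,-.145])
for a,c in [(-26,-86),(26,-86),(26,86),(-26,86)]:print(proj(s,np.append(b+x*a/1e3+y*c/1e3,.128)))
E
```

```text
[0.42346454 0.18370765 0.22730859] [[ 9.88998301e-01 -1.47924691e-01 -8.04393666e-04]
 [-1.47925325e-01 -9.88998213e-01 -7.95958223e-04]
 [-6.77802024e-04  9.06191524e-04 -9.99999360e-01]] 0.030049877883912706 [-0.58281308  0.35822184 -0.78039447]
(np.float64(386.9582485078605), np.float64(167.79141844578982))
(np.float64(392.82484091879), np.float64(96.33146781347318))
(np.float64(155.95234951550987), np.float64(96.76342934833097))
(np.float64(162.36009047004498), np.float64(168.28944266282525))
```

View pics/w3.png

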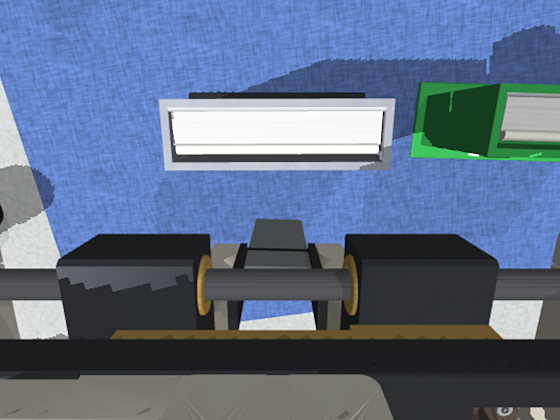

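The box rim is clear in the wrist view, with corners at about (159,99), (395,97), (388,169) and (165,170). I'll refine the box pose from it.

```bash
python3 - <<'E'
from h import *
s=load('w3');P=pts(s)
q=P[85:185,145:410].reshape(-1,3)
m=q[(q[:,2]>.1255)&(q[:,2]<.135)]
print(len(m),cv2.minAreaRect((m[:,:2]*1000).astype(np.float32)),np.median(m[:,2]))
c=[ray(s,u,v,.128) for u,v in [(159,99),(395,97),(388,169.5),(165,170)]]
print(np.round(c,4),np.mean(c,0))
for a,b in[(0,1),(3,2)]:
    d=c[a]-c[b];print(np.linalg.norm(d),np.degrees(np.arctan2(d[1],d[0])))
a=s['img'][85:185,145:410];cv2.imwrite('pics/w3c.png',cv2.resize(a,None,fx=3,fy=3,interpolation=cv2.INTER_NEAREST))
E
```

```text
13290 ((481.02008056640625, 175.27352905273438), (172.60113525390625, 52.06160354614258), 81.54258728027344) 0.12732726436445413
[[0.5186 0.2565 0.128 ]
 [0.4947 0.0866 0.128 ]
 [0.4426 0.095  0.128 ]
 [0.4674 0.2641 0.128 ]] [0.48081591 0.17556072 0.128     ]
0.17148476139307167 82.02099301022801
0.1709305372918303 81.66001306147335
```

View pics/w3c.png

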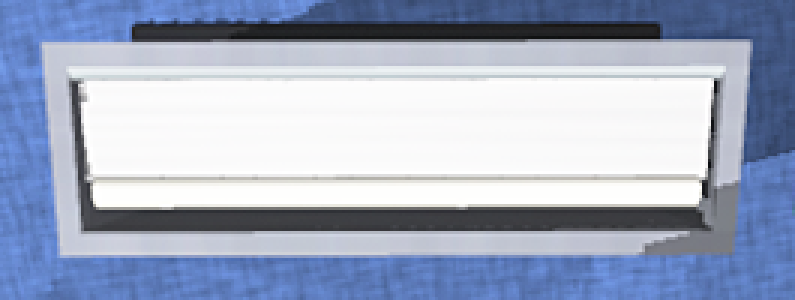

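Call:
{"op": "send_rows", "data": {"deltas": [[0.7, -0.3, 0, 0], [1.4, -0.6, 0, 0], [2.04, -0.88, 0, 0], [2.04, -0.88, 0, 0], [2.04, -0.88, 0, 0]]}}

```text
time: 6.73
position: [0.475, 0.1613, 0.2273]
tool_rot: [[0.989, -0.15, -0.001], [-0.15, -0.989, -0.001], [-0.001, 0.001, -1.0]]
force: [0.5, -0.1, -1.5]
gripper_width: 0.03
```

Call:
{"op": "send_rows", "data": {"deltas": [[0, 0, 0, 0], [0, 0, 0, 0], [0, 0, 0, 0]]}}

```text
time: 6.98
position: [0.4741, 0.1627, 0.228]
tool_rot: [[0.989, -0.147, 0.0], [-0.147, -0.989, 0.0], [0.0, -0.0, -1.0]]
force: [0.3, 0.4, -1.2]
gripper_width: 0.0299
```

```bash
cat >> h.py <<'E'
B=np.array([.4813,.1757]);A=np.radians(81.6);BY=np.array([np.cos(A),np.sin(A)]);BX=np.array([BY[1],-BY[0]])
def inbox(p): d=np.array(p[:2])-B; return (d@BX*1e3).round(2),(d@BY*1e3).round(2)
E
python3 - <<'E'
from h import *
o=r.get_obs();print(o['position'],o['tool_rot'],o['force'],inbox(o['position']))
s=snap('scene','s4');cv2.imwrite('pics/s4c.png',cv2.resize(s['img'][80:230,280:440],None,fx=4,fy=4))
E
```

```text
[0.47411685 0.16270638 0.22796022] [[ 9.89185728e-01 -1.46668217e-01  1.73628151e-04]
 [-1.46668258e-01 -9.89185705e-01  2.50420211e-04]
 [ 1.35021799e-04 -2.73177837e-04 -9.99999954e-01]] [ 0.32641168  0.44841128 -1.21831515] (np.float64(-5.21), np.float64(-13.9))
```

View pics/s4c.png

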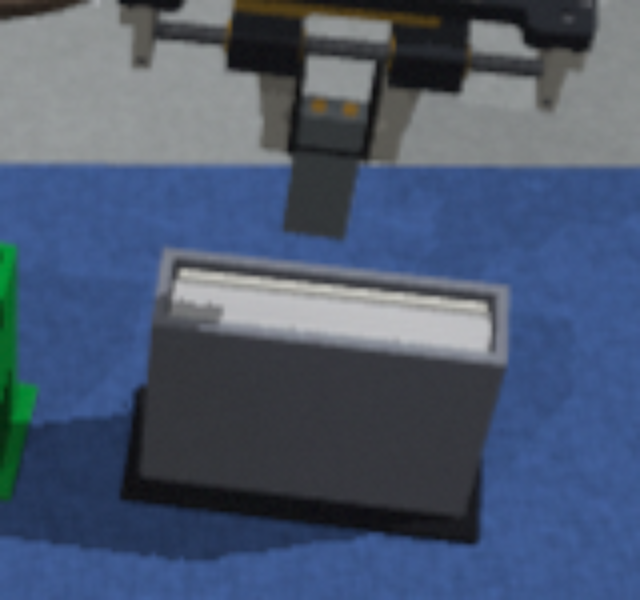

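Call:
{"op": "send_rows", "data": {"deltas": [[0, 0, -0.6, 0], [0, 0, -1.2, 0], [0, 0, -1.7, 0], [0, 0, -2, 0], [0, 0, -2.2, 0]]}}

```text
time: 7.45
position: [0.4743, 0.1629, 0.1725]
tool_rot: [[0.989, -0.146, 0.0], [-0.146, -0.989, -0.0], [0.0, 0.0, -1.0]]
force: [0.3, -1.3, 3.1]
gripper_width: 0.0299
```

Call:
{"op": "send_rows", "data": {"deltas": [[0, 0, -0.25, 0], [0, 0, -0.5, 0], [0, 0, -0.75, 0], [0, 0, -1, 0], [0, 0, -1.25, 0]]}}

```text
time: 7.87
position: [0.4738, 0.1631, 0.1407]
tool_rot: [[0.989, -0.147, -0.001], [-0.147, -0.989, 0.001], [-0.001, -0.0, -1.0]]
force: [-2.6, 2.2, -1.4]
gripper_width: 0.0296
```

```bash
python3 - <<'E'
from h import *
o=r.get_obs();print(o['position'],o['force'],o['wrist_torque'],inbox(o['position']),o['gripper_width'])
s=snap('scene','s5');cv2.imwrite('pics/s5c.png',cv2.resize(s['img'][80:230,280:440],None,fx=4,fy=4))
E
```

```text
[0.47379657 0.16305539 0.14066647] [-2.61634426  2.16548113 -1.42118397] [1.15569284e+00 1.24706744e+00 4.75457128e-04] (np.float64(-5.58), np.float64(-13.61)) 0.029610870709738675
```

View pics/s5c.png

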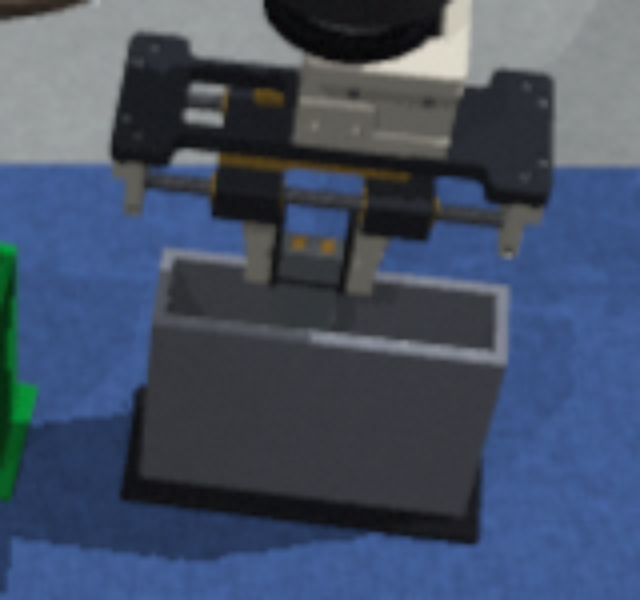

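The flap is swung open by the pack, which stands inside the opening at about (310,270) in the crop. I'll lower it to just above the floor.

Call:
{"op": "send_rows", "data": {"deltas": [[0, 0, -0.35, 0], [0, 0, -0.7, 0], [0, 0, -1.05, 0], [0, 0, -1.4, 0], [0, 0, -1.7, 0]]}}

```text
time: 8.33
position: [0.4743, 0.1625, 0.0979]
tool_rot: [[0.989, -0.147, -0.001], [-0.147, -0.989, -0.001], [-0.0, 0.001, -1.0]]
force: [-3.8, 0.1, 0.9]
gripper_width: 0.0293
```

Call:
{"op": "send_rows", "data": {"deltas": [[0, 0, 0, 0], [0, 0, 0, 0], [0, 0, 0, 0]]}}

```text
time: 8.58
position: [0.4743, 0.1625, 0.099]
tool_rot: [[0.989, -0.147, -0.001], [-0.147, -0.989, -0.001], [-0.0, 0.001, -1.0]]
force: [-4.1, -1.1, -1.0]
gripper_width: 0.03
```

```bash
python3 - <<'E'
from h import *
o=r.get_obs();print(o['position'],o['force'],o['wrist_torque'],inbox(o['position']),o['gripper_width'])
E
```

```text
[0.47430541 0.16251437 0.09900037] [-4.09213782 -1.13872863 -1.04342312] [-0.41636454  1.32563519 -0.01621145] (np.float64(-4.99), np.float64(-14.07)) 0.030038081706388373
```

Call:
{"op": "send_rows", "data": {"deltas": [[0, 0, -0.15, 0], [0, 0, -0.3, 0], [0, 0, -0.4, 0], [0, 0, -0.4, 0]]}}

```text
time: 8.92
position: [0.4742, 0.1628, 0.0884]
tool_rot: [[0.989, -0.147, -0.001], [-0.147, -0.989, -0.0], [-0.001, 0.0, -1.0]]
force: [-4.5, 1.1, -1.3]
gripper_width: 0.0298
```

Call:
{"op": "send_rows", "data": {"deltas": [[0, 0, -0.04, 0], [0, 0, -0.08, 0], [0, 0, -0.12, 0], [0, 0, -0.12, 0]]}}

```text
time: 9.25
position: [0.4745, 0.1628, 0.0861]
tool_rot: [[0.989, -0.147, 0.0], [-0.147, -0.989, -0.0], [0.0, 0.0, -1.0]]
force: [-4.8, -0.1, -0.9]
gripper_width: 0.0299
```

Call:
{"op": "send_rows", "data": {"deltas": [[0, 0, 0, 0], [0, 0, 0, 0]]}}

```text
time: 9.42
position: [0.4745, 0.1628, 0.0862]
tool_rot: [[0.989, -0.147, 0.0], [-0.147, -0.989, 0.0], [0.0, -0.0, -1.0]]
force: [-4.3, -0.7, 0.1]
gripper_width: 0.0298
```

Call:
{"op": "send_rows", "data": {"deltas": [[0, 0, -0.03, 0], [0, 0, -0.06, 0], [0, 0, -0.06, 0]]}}

```text
time: 9.67
position: [0.4746, 0.1628, 0.0848]
tool_rot: [[0.989, -0.147, 0.0], [-0.147, -0.989, 0.0], [0.0, -0.0, -1.0]]
force: [-5.3, -0.5, 4.0]
gripper_width: 0.03
```

Call:
{"op": "send_rows", "data": {"deltas": [[0, 0, -0.02, 0], [0, 0, -0.02, 0], [0, 0, -0.02, 0]]}}

```text
time: 9.92
position: [0.4747, 0.1628, 0.0845]
tool_rot: [[0.989, -0.147, 0.0], [-0.147, -0.989, 0.0], [0.0, -0.0, -1.0]]
force: [-4.8, -0.8, 5.3]
gripper_width: 0.0297
```

The pack is on the floor at about 5-6 N and box y of about -14. I'll slide it towards +y at 1 mm per row.

Call:
{"op": "send_rows", "data": {"deltas": [[0.006, 0.04, 0, 0], [0.012, 0.08, 0, 0], [0.018, 0.12, 0, 0]]}}

```text
time: 10.17
position: [0.4744, 0.1642, 0.0842]
tool_rot: [[0.989, -0.147, -0.001], [-0.147, -0.989, -0.003], [-0.001, 0.003, -1.0]]
force: [-5.0, -7.9, 5.9]
gripper_width: 0.0304
```

Call:
{"op": "send_rows", "data": {"deltas": [[0.006, 0.04, 0, 0], [0.012, 0.08, 0, 0], [0.018, 0.12, 0, 0]]}}

```text
time: 10.42
position: [0.4747, 0.167, 0.0841]
tool_rot: [[0.989, -0.147, -0.002], [-0.147, -0.989, -0.003], [-0.001, 0.003, -1.0]]
force: [-4.2, -7.6, 6.5]
gripper_width: 0.03
```

Call:
{"op": "send_rows", "data": {"deltas": [[0.006, 0.04, 0, 0], [0.012, 0.08, 0, 0]]}}

```text
time: 10.58
position: [0.475, 0.169, 0.0841]
tool_rot: [[0.989, -0.147, -0.002], [-0.147, -0.989, -0.003], [-0.001, 0.003, -1.0]]
force: [-4.4, -7.5, 6.9]
gripper_width: 0.0296
```

Call:
{"op": "send_rows", "data": {"deltas": [[0.006, 0.04, 0.02, 0], [0.012, 0.08, 0.02, 0]]}}

```text
time: 10.75
position: [0.4752, 0.1711, 0.0845]
tool_rot: [[0.989, -0.147, -0.002], [-0.147, -0.989, -0.003], [-0.001, 0.003, -1.0]]
force: [-4.4, -6.8, 6.0]
gripper_width: 0.0296
```

Call:
{"op": "send_rows", "data": {"deltas": [[0.006, 0.04, 0, 0], [0.012, 0.08, 0, 0]]}}

```text
time: 10.92
position: [0.4755, 0.1731, 0.0845]
tool_rot: [[0.989, -0.147, -0.002], [-0.147, -0.989, -0.003], [-0.001, 0.003, -1.0]]
force: [-5.1, -7.0, 4.4]
gripper_width: 0.03
```

Call:
{"op": "send_rows", "data": {"deltas": [[0.006, 0.04, 0, 0], [0.012, 0.08, 0, 0]]}}

```text
time: 11.08
position: [0.4758, 0.1751, 0.0845]
tool_rot: [[0.989, -0.147, -0.002], [-0.147, -0.989, -0.003], [-0.001, 0.003, -1.0]]
force: [-4.5, -6.4, 3.9]
gripper_width: 0.0302
```

Call:
{"op": "send_rows", "data": {"deltas": [[0.006, 0.04, 0, 0], [0.006, 0.04, 0, 0]]}}

```text
time: 11.25
position: [0.476, 0.1763, 0.0845]
tool_rot: [[0.989, -0.147, -0.002], [-0.147, -0.989, -0.003], [-0.001, 0.003, -1.0]]
force: [-4.4, -6.0, 5.0]
gripper_width: 0.0296
```

Call:
{"op": "send_rows", "data": {"deltas": [[0.006, 0.04, 0, 0], [0.006, 0.04, 0, 0]]}}

```text
time: 11.42
position: [0.4762, 0.1773, 0.0845]
tool_rot: [[0.989, -0.147, -0.002], [-0.147, -0.989, -0.003], [-0.001, 0.003, -1.0]]
force: [-5.1, -5.6, 4.6]
gripper_width: 0.0294
```

Call:
{"op": "send_rows", "data": {"deltas": [[0.006, 0.04, 0, 0], [0.006, 0.04, 0, 0]]}}

```text
time: 11.58
position: [0.4764, 0.1783, 0.0845]
tool_rot: [[0.989, -0.147, -0.002], [-0.147, -0.989, -0.003], [-0.001, 0.003, -1.0]]
force: [-4.9, -5.2, 4.7]
gripper_width: 0.0297
```

Call:
{"op": "send_rows", "data": {"deltas": [[0.006, 0.04, 0, 0], [0.012, 0.08, 0, 0]]}}

```text
time: 11.75
position: [0.4766, 0.1802, 0.0845]
tool_rot: [[0.989, -0.147, -0.002], [-0.147, -0.989, -0.003], [-0.001, 0.003, -1.0]]
force: [-4.6, -5.4, 4.7]
gripper_width: 0.0296
```

Call:
{"op": "send_rows", "data": {"deltas": [[0.006, 0.04, 0, 0], [0.012, 0.08, 0, 0]]}}

```text
time: 11.92
position: [0.4768, 0.1821, 0.0844]
tool_rot: [[0.989, -0.147, -0.002], [-0.147, -0.989, -0.003], [-0.002, 0.003, -1.0]]
force: [-4.5, -6.4, 3.8]
gripper_width: 0.0296
```

Call:
{"op": "send_rows", "data": {"deltas": [[0.006, 0.04, 0, 0], [0.012, 0.08, 0, 0]]}}

```text
time: 12.08
position: [0.4773, 0.1849, 0.0841]
tool_rot: [[0.989, -0.147, -0.001], [-0.147, -0.989, -0.001], [-0.001, 0.002, -1.0]]
force: [-3.7, -4.0, -0.8]
gripper_width: 0.0299
```

The vertical force dropped to zero at box y of about +8.5, which looks like the pocket. I'll lower gently here.

Call:
{"op": "send_rows", "data": {"deltas": [[0, 0, -0.03, 0], [0, 0, -0.06, 0], [0, 0, -0.06, 0]]}}

```text
time: 12.33
position: [0.4773, 0.1849, 0.0825]
tool_rot: [[0.989, -0.147, -0.001], [-0.147, -0.989, -0.002], [-0.001, 0.002, -1.0]]
force: [-4.7, -2.7, -0.3]
gripper_width: 0.0299
```

```bash
python3 - <<'E'
from h import *
o=r.get_obs();print(o['position'],o['force'],o['wrist_torque'],inbox(o['position']),o['gripper_width'])
E
```

```text
[0.47730216 0.1848993  0.08253091] [-4.73597461 -2.69077459 -0.29608433] [-1.31318018  1.56671199 -0.01678227] (np.float64(-5.3), np.float64(8.52)) 0.029884772705292398
```

Going down without load. I'll continue in small steps, watching the force.

Call:
{"op": "send_rows", "data": {"deltas": [[0, 0, -0.04, 0], [0, 0, -0.08, 0], [0, 0, -0.08, 0]]}}

```text
time: 12.58
position: [0.4773, 0.1849, 0.0805]
tool_rot: [[0.989, -0.147, -0.001], [-0.147, -0.989, -0.002], [-0.001, 0.002, -1.0]]
force: [-5.1, -2.9, -1.3]
gripper_width: 0.03
```

Call:
{"op": "send_rows", "data": {"deltas": [[0, 0, -0.04, 0], [0, 0, -0.08, 0], [0, 0, -0.08, 0]]}}

```text
time: 12.83
position: [0.4774, 0.1849, 0.0786]
tool_rot: [[0.989, -0.147, -0.001], [-0.147, -0.989, -0.002], [-0.001, 0.002, -1.0]]
force: [-4.5, -3.7, 1.6]
gripper_width: 0.0302
```

Call:
{"op": "send_rows", "data": {"deltas": [[-0.004, -0.03, -0.04, 0], [-0.004, -0.03, -0.08, 0], [-0.004, -0.03, -0.12, 0]]}}

```text
time: 13.08
position: [0.4778, 0.1848, 0.076]
tool_rot: [[0.989, -0.147, -0.0], [-0.147, -0.989, -0.0], [-0.0, 0.001, -1.0]]
force: [-3.6, -2.8, 2.3]
gripper_width: 0.0301
```

Call:
{"op": "send_rows", "data": {"deltas": [[0, 0, -0.04, 0], [0, 0, -0.08, 0], [0, 0, -0.08, 0]]}}

```text
time: 13.33
position: [0.4777, 0.1848, 0.0738]
tool_rot: [[0.989, -0.147, -0.0], [-0.147, -0.989, -0.0], [-0.0, 0.001, -1.0]]
force: [-3.8, -2.5, 0.9]
gripper_width: 0.0299
```

Call:
{"op": "send_rows", "data": {"deltas": [[0, 0, -0.04, 0], [0, 0, -0.08, 0], [0, 0, -0.08, 0]]}}

```text
time: 13.58
position: [0.4777, 0.1848, 0.0719]
tool_rot: [[0.989, -0.147, -0.0], [-0.147, -0.989, -0.001], [-0.0, 0.001, -1.0]]
force: [-4.7, -3.0, 0.9]
gripper_width: 0.0302
```

Call:
{"op": "send_rows", "data": {"deltas": [[0, 0, -0.04, 0], [0, 0, -0.06, 0], [0, 0, -0.06, 0]]}}

```text
time: 13.83
position: [0.4777, 0.1848, 0.0705]
tool_rot: [[0.989, -0.147, -0.0], [-0.147, -0.989, -0.001], [-0.0, 0.001, -1.0]]
force: [-4.3, -3.6, 1.5]
gripper_width: 0.0298
```

Call:
{"op": "send_rows", "data": {"deltas": [[0, 0, -0.03, 0], [0, 0, -0.04, 0], [0, 0, -0.04, 0]]}}

```text
time: 14.08
position: [0.4777, 0.1848, 0.0696]
tool_rot: [[0.989, -0.147, -0.0], [-0.147, -0.989, -0.001], [-0.0, 0.001, -1.0]]
force: [-4.9, -2.8, 2.8]
gripper_width: 0.0299
```

Call:
{"op": "send_rows", "data": {"deltas": [[0, 0, -0.03, 0], [0, 0, -0.05, 0], [0, 0, -0.05, 0]]}}

```text
time: 14.33
position: [0.4778, 0.1848, 0.0685]
tool_rot: [[0.989, -0.147, -0.0], [-0.147, -0.989, -0.001], [-0.0, 0.001, -1.0]]
force: [-5.0, -3.5, 5.0]
gripper_width: 0.03
```

Call:
{"op": "send_rows", "data": {"deltas": [[0, 0, -0.03, 0], [0, 0, -0.05, 0], [0, 0, -0.05, 0]]}}

```text
time: 14.58
position: [0.4779, 0.1848, 0.0675]
tool_rot: [[0.989, -0.146, 0.0], [-0.146, -0.989, -0.001], [0.0, 0.0, -1.0]]
force: [-6.0, -5.2, 7.9]
gripper_width: 0.03
```

```bash
python3 - <<'E'
from h import *
o=r.get_obs();print(o['position'],o['force'],o['wrist_torque'],inbox(o['position']),o['gripper_width'])
s=snap('scene','s6');cv2.imwrite('pics/s6c.png',cv2.resize(s['img'][80:230,280:440],None,fx=4,fy=4))
E
```

```text
[0.47790214 0.1847861  0.0675449 ] [-6.02058143 -5.2447359   7.92125981] [-1.77555588  2.19034265  0.06244809] (np.float64(-4.69), np.float64(8.49)) 0.029960790530728084
```

View pics/s6c.png

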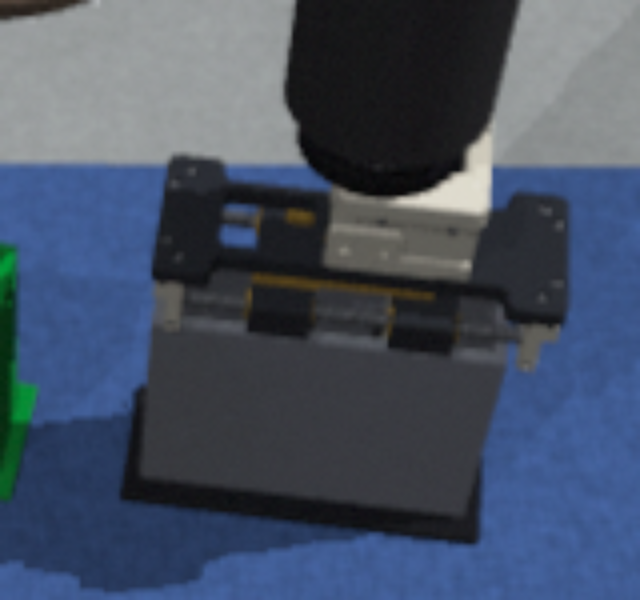

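The force rises about 3 N/mm below z of about 0.0705, the expected home height, so the pack has bottomed in the pocket. I'll ease the load off, then open the jaws.

Call:
{"op": "send_rows", "data": {"deltas": [[0, 0, 0.05, 0], [0, 0, 0.09, 0], [0, 0, 0.09, 0], [0, 0, 0.09, 0]]}}

```text
time: 14.97
position: [0.4778, 0.1848, 0.0695]
tool_rot: [[0.989, -0.147, -0.0], [-0.147, -0.989, -0.0], [-0.0, 0.0, -1.0]]
force: [-4.4, -3.7, 3.0]
gripper_width: 0.0298
```

Call:
{"op": "send_rows", "data": {"deltas": [[0, 0, 0, 0], [0, 0, 0, 0], [0, 0, 0, 0], [0, 0, 0, 0], [0, 0, 0, 0]], "gripper": 0.4}}

```text
time: 15.38
position: [0.478, 0.1854, 0.0693]
tool_rot: [[0.989, -0.147, 0.0], [-0.147, -0.989, 0.0], [0.0, -0.0, -1.0]]
force: [-4.2, -0.1, 0.1]
gripper_width: 0.0514
```

```bash
python3 - <<'E'
from h import *
o=r.get_obs();print(o['position'],o['force'],inbox(o['position']),o['gripper_width'])
s=snap('wrist','w7')
E
```

```text
[0.47801626 0.18540665 0.06934727] [-4.2245785  -0.07059274  0.06019666] (np.float64(-4.67), np.float64(9.12)) 0.051432517415144305
```

View pics/w7.png

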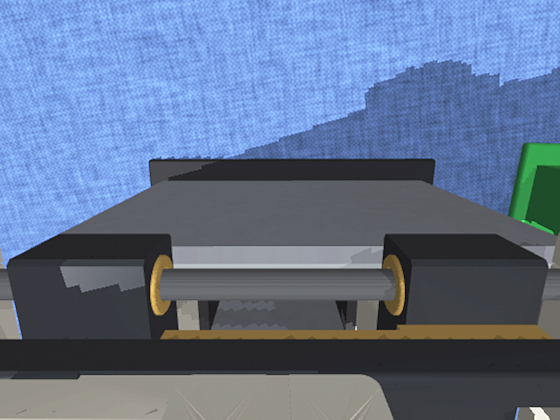

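The jaws are open (51 mm) and clear of the pack, with the fingers still holding the flap. Now I'll come straight up.

Call:
{"op": "send_rows", "data": {"deltas": [[0, 0, 0.1, 0], [0, 0, 0.3, 0], [0, 0, 0.5, 0], [0, 0, 0.75, 0], [0, 0, 1, 0]]}}

```text
time: 15.85
position: [0.4779, 0.1851, 0.0952]
tool_rot: [[0.989, -0.147, 0.0], [-0.147, -0.989, 0.0], [0.0, -0.0, -1.0]]
force: [-3.3, 0.9, -0.2]
gripper_width: 0.0526
```

Call:
{"op": "send_rows", "data": {"deltas": [[0, 0, 0.3, 0], [0, 0, 0.6, 0], [0, 0, 0.9, 0], [0, 0, 1.2, 0], [0, 0, 1.5, 0]]}}

```text
time: 16.27
position: [0.4788, 0.1854, 0.1332]
tool_rot: [[0.989, -0.146, 0.002], [-0.146, -0.989, 0.001], [0.002, -0.001, -1.0]]
force: [-0.0, -0.7, 0.5]
gripper_width: 0.0524
```

Call:
{"op": "send_rows", "data": {"deltas": [[0, 0, 0.8, 0], [0, 0, 1.6, 0], [0, 0, 2.6, 0], [0, 0, 3.6, 0], [0, 0, 4.2, 0]]}}

```text
time: 16.68
position: [0.4794, 0.1856, 0.2405]
tool_rot: [[0.989, -0.146, 0.004], [-0.146, -0.989, 0.002], [0.004, -0.003, -1.0]]
force: [0.6, 1.5, -0.6]
gripper_width: 0.0527
```

Call:
{"op": "send_rows", "data": {"deltas": [[-0.6, 0, 0, 0], [-1.4, 0, 0, 0], [-2.2, 0, 0, 0], [-2.2, 0, 0, 0], [-2.2, 0, 0, 0]]}}

```text
time: 17.1
position: [0.423, 0.1854, 0.2381]
tool_rot: [[0.989, -0.146, 0.002], [-0.146, -0.989, 0.002], [0.002, -0.002, -1.0]]
force: [0.4, 0.7, 0.8]
gripper_width: 0.0525
```

```bash
python3 - <<'E'
from h import *
o=r.get_obs();print(o['time'],o['position'],o['force'],inbox(o['position']),o['gripper_width'])
s=snap('wrist','w8');t=snap('scene','s8')
a=cv2.resize(s['img'][60:200,120:420],None,fx=2.6,fy=2.6)
b=cv2.resize(t['img'][130:220,300:420],None,fx=5,fy=5);cv2.imwrite('pics/w8c.png',a[:,:800]);cv2.imwrite('pics/s8c.png',b)
P=pts(s);BX3=BX
q=P.reshape(-1,3);d=q[:,:2]-B;x=d@BX*1e3;y=d@BY*1e3
for lo in range(-20,20,4):
    m=(x>lo)&(x<lo+4)&(abs(y)<70)&(q[:,2]<.14); print(lo,m.sum(),np.percentile(q[m,2],[5,50,95]).round(4) if m.sum() else '')
E
```

```text
17.1 [0.42297002 0.18539362 0.23807337] [0.43627317 0.68088563 0.77048703] (np.float64(-59.12), np.float64(1.07)) 0.05248521126807771
-20 0 
-16 391 [0.1266 0.1279 0.1292]
-12 1029 [0.1277 0.1289 0.1301]
-8 885 [0.1251 0.1265 0.1284]
-4 891 [0.125  0.1261 0.1273]
0 948 [0.125  0.1261 0.1273]
4 1010 [0.1249 0.1261 0.1272]
8 898 [0.125  0.1261 0.1272]
12 950 [0.125  0.1261 0.1273]
16 1043 [0.1254 0.1273 0.1289]
```

View pics/w8c.png

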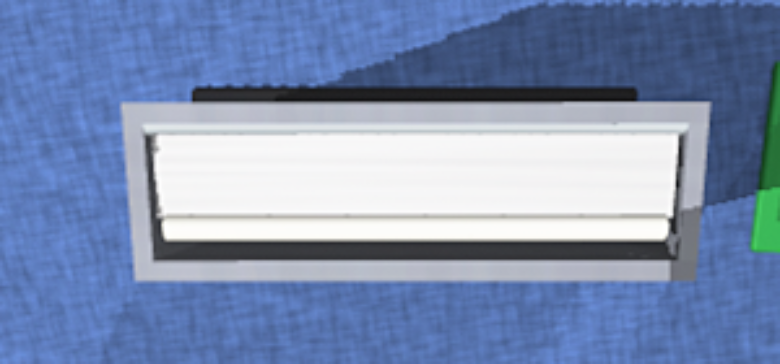

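View pics/s8c.png

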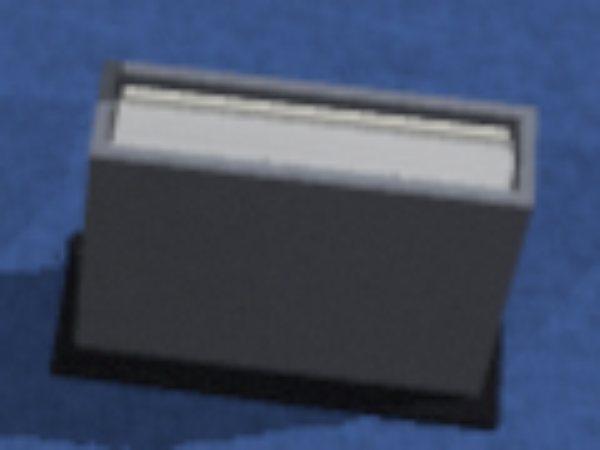

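The flap is level and shut, with its surface flat at z of about 0.126 across the box. The pack is under it and not in the jaws, and the tool is clear. One check of the bystanders, then I'll hand in.

```bash
python3 - <<'E'
from h import *
a=load('scene0')['img'];b=load('s8')['img']
d=cv2.absdiff(a,b).max(2)
for n,(x0,y0,x1,y1) in dict(wheel=(200,283,238,320),damper=(258,282,316,302),driver=(103,258,153,336),spray=(416,252,464,314),green=(196,130,290,203)).items():
    print(n,(d[y0:y1,x0:x1]>60).sum())
print(job.finish_job())
E
```

```text
wheel 0
damper 0
driver 0
spray 0
green 755
the job is handed in; nothing more can be done
None
```

```bash
python3 - <<'E'
from h import *
a=load('scene0')['img'][120:210,185:300];b=load('s8')['img'][120:210,185:300]
cv2.imwrite('pics/g.png',cv2.resize(np.hstack([a,b]),None,fx=3.4,fy=3.4))
E
```

```text
(no output)
```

View pics/g.png

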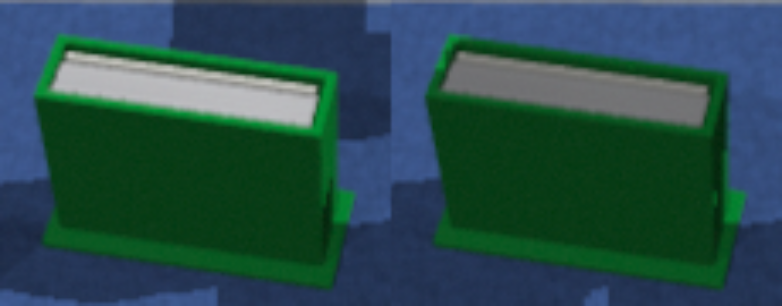

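The pack is in the charger's pocket with the flap shut over it, and I handed the job in at about 17 s of the 54 s allowed.

**What I did:** I gripped the pack across its 30 mm sides, pushed it down past the flap upright, and slid it along the floor at about 4–7 N of downward force. It found the pocket at about box y = +8.5 mm. I lowered it, let go with the fingers still holding the flap open, then came straight up.

**Last checks:**
- **Pack home:** It reached bottom at the expected height (tool tip at about 70.5 mm). Below that the force rose about 3 N/mm to about 8 N, which matches the sprung floor. I eased off before letting go. I did not see the pack in the pocket, because the flap covers it.
- **Flap:** It is level and shut, with its surface flat at about 126 mm. The tool is well clear.
- **Forces:** No reading passed about 11 N. Sideways force while sliding was up to about 8 N, more than I expected, and it fell to nearly nothing once I let go.
- **Bystanders:** The wheel, damper, driver and spray can show no change in the pictures. The comparison did flag the green box, but a close look showed only the arm's shadow over it; it has not moved.

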